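Shake an oat bar out of the slotted dispenser into the open lunch box

TASK

Turn the lazy Susan by one of its posts until the open glass box is lined up with the black pointer and let go. Then lift the clear slotted dispenser off its tray, hold it slot-down over the open box and shake it until the oat bar drops through the slot into the box, then set the dispenser back down flat in its tray, slot down. Do not touch the bar, and leave everything else on the counter where it stands.

Things in the scene. Friction and masses are not known exactly. Their poses are not given: they have to be found in the camera images.
- susan: Fixed foot of the lazy Susan; origin on the table, on the turning axis; its -x axis points to the pointer. On it turns a wooden disc, radius 180 mm, top 40 mm above the table, with three glass boxes 120 degrees apart, centres 100 mm from the axis (one open, two with flat lids, 58 mm above the disc), and three steel posts midway between them.
- pointer (a point): Top of the black pointer block (30 mm cube) on the foot, 205 mm from the axis and 30 mm above the table.
- disc (a joint): Angle of the disc in rad, counter-clockwise from above positive; 0 when the open box is in line with the pointer. It turns freely between -3.1 and 3.1 with a little friction (about 0.25 N m) and stays where it is left.
- open_box (a point): Centre of the inner floor of the open glass box, 45 mm above the table; turns with the disc. Its x axis points to the disc's axis, y along the box's long side. The box is 140 mm long (along y), 104 mm wide, walls 4 mm, inside 132 x 96 mm; rim 52 mm above the disc (92 mm above the table). The box is fixed to the disc.
- post2 (a point): Centre of the top of one of the three steel posts (16 mm diameter, 50 mm tall, 165 mm from the axis, top 90 mm above the table): the one 60 degrees clockwise (from above) from the open box. The others stand 60 degrees counter-clockwise from the open box and opposite it.
- tray: Shallow fixed steel tray of the dispenser, 152 mm (x) by 112 mm (y), 14 mm high, walls 4 mm; origin under its centre on the table; its inner floor is 4 mm above that.
- dispenser: Clear plastic box, 118 mm long (x), 84 wide (y), 70 high, walls 4 mm, 0.2 to 0.45 kg, closed but for the slot in its floor; a black grip block on top, 90 mm long (x), 24 wide (y), reaches from 70 to 106 mm above the origin. Origin at the centre of the underside. It stands slot-down in its tray, its x along the tray's x.
- slot (a point): Centre of the slot through the dispenser's 4 mm steel floor, at the underside: 96 mm (x) by 28 mm (y). Inside (110 x 76 mm) the bar lies beside the slot and stays there if carried level and smoothly. A tilt about x beyond 30 degrees, or quick strokes of about 30 mm to and fro along y (mean speed 0.35 m/s or more, starting and stopping sharply), slide it over the slot and it drops out.
- bar: Smooth brown oat bar, 80 mm long (x), 20 mm wide (y), 14 mm thick (z); origin at the centre of its underside. It starts inside the dispenser, lying on its floor along the slot and beside it.
- saucecup: Bystander: steel sauce cup, 64 mm across, 40 mm high; origin at the centre of its underside.
- mill: Bystander: dark wooden pepper mill, 56 mm across, 160 mm high; origin at the centre of its underside.
- oil: Bystander: amber glass bottle, 66 mm across, 220 mm high; origin at the centre of its underside.
- jar: Bystander: glass jar, 80 mm across, 100 mm high; origin at the centre of its underside.
- bowl: Bystander: white bowl, 130 mm across, 55 mm high; origin at the centre of its underside.
- spatula: Bystander: spatula lying flat, blade away from the handle; origin near its middle.
- mug: Bystander: white mug, 80 mm across, 90 mm high; origin at the centre of its underside.

How it is judged (in metres and radians):
On the way, in this order (a step that is already met when the one before it is completed fails the run):
1. the open box is lined up with the pointer, the disc is at rest and let go (value of joint disc between -0.14 and 0.14 rad and velocity of joint disc between -0.05 and 0.05 rad/s and contact force between the fingers and disc below 0.1 N), for 0.2 s.
2. the dispenser is lifted from its tray with the bar still inside (value of joint disc between -0.14 and 0.14 rad and height (world z) of dispenser above 0.06 m and z of bar in the frame of dispenser between 0 and 0.07 m and horizontal distance between bar and dispenser below 0.07 m), for 0.1 s.
3. the bar has dropped into the open box while the dispenser is held above (value of joint disc between -0.14 and 0.14 rad and x of bar in the frame of open_box between -0.05 and 0.05 m and y of bar in the frame of open_box between -0.068 and 0.068 m and z of bar in the frame of open_box between -0.005 and 0.04 m and height (world z) of dispenser above 0.06 m), for 0.1 s.
At the end, for the whole second after the job is handed in: The oat bar lies inside the open glass box, the open box is in line with the pointer (within 0.14 rad), and the dispenser stands slot-down flat on the floor of its tray (centre within 30 mm of the tray's, tilt under 0.06 rad); everything is at rest and released (value of joint disc between -0.14 and 0.14 rad and x of bar in the frame of open_box between -0.05 and 0.05 m and y of bar in the frame of open_box between -0.068 and 0.068 m and z of bar in the frame of open_box between -0.005 and 0.04 m and z of dispenser in the frame of tray between 0 and 0.007 m and horizontal distance between dispenser and tray below 0.03 m and angle between dispenser's own z axis and vertical below 0.06 rad and linear speed of each of dispenser, bar below 0.02 m/s and velocity of joint disc between -0.05 and 0.05 rad/s); the robot touches nothing.
It fails at once if a bystander (sauce cup, pepper mill, oil bottle, jar, bowl, spatula, mug) is moved more than 30 mm (distance of any of saucecup, mill, oil, jar, bowl, spatula, mug from where it was at the start of the episode above 0.03 m).
It fails at once if the bar is taken in the fingers (contact force between the fingers and bar above 0.5 N).
It also fails if it takes over 67 s, if anything falls off the work surface, if the arm or the gripper's body presses on something with over 40 N, if the wrist force passes 120 N, or if a joint passes its speed limit or range.

ROBOT

A 6-joint arm with a two-finger parallel gripper is mounted at the origin on the work surface. World frame = base frame: x ahead of the robot, y to its left, z up, the work surface at z = 0. Lengths are in m, angles in degrees, forces in N, time in s.
With the tool pointing down it reaches from about 0.375 to 0.75 m from the base axis. Payload 9 kg.
Tool frame: the origin (TCP) lies between the finger pads; the fingertips stand bot.tip_extent ahead of it and the grasp point (between the pads) is the TCP (bot.tip_extent is the distance from the TCP to the fingertips, in m); z points along the fingers, y is the direction in which the jaws open and shut (so a half turn about z gives the same grasp; the last joint's range is limited). The gripper opens to 85 mm and grips with 20 to 120 N. Pads are 22 mm wide; open, the fingers measure 114 mm over their backs; the gripper's body (76 mm by 85 mm) begins 54 mm behind the grasp point. The pads swing forward as they close: fully open they stand 13 mm farther back than shut.
Start: joints at [-12.473, 5.964, 5.575, 89.605, 0, 77.527], TCP at [0.6, 0, 0.229] pointing down, gripper open.
Joint ranges: [-171.21, 171.21], [-48.23, 106.86], [-62.78, 66.21], [-105.2, 120.99], [-86.42, 89.51], [-180, 180]. Speed limits (degrees/s): [127.2, 127.2, 147.25, 180, 180, 180].

INTERFACE

Orientations are given as a 3x3 rotation matrix whose columns are the frame's x, y, z axes.
In Python, from workcell import bot gives the robot as it stands.
- The arm moves only by the tool step_arm, never from a script. Its arguments are lists of equal length, an entry for each row: "rotation": the turn, a rotation vector about the tool's x, y, z in units of 10 degrees (1.0 is 10 degrees), a list of three; "xyz": the shift along the tool's x, y, z in units of 25 mm (1.0 is 25 mm), a list of three; "gripper": the finger opening in mm, from 0 to 85.4. A call has 1 to 10 rows; each row is the pose to reach, as a shift and turn from the pose commanded when the call began, along the tool's axes at that moment; what a row does not reach only later rows make up. A row lasts 1/8 s, in which the tool goes at most 62.5 mm and 10.7 degrees, less where a joint would pass 70% of its speed; a pose out of reach is approached as far as the arm can. A call with a gripper value outside its range is refused whole. The fingers move at their own pace and stop on an object; "force" is the grip in N (left out, the last holds). Time passes only in rows, so rows that repeat a pose let the fingers close. It gives the time, the measured TCP pose, the force and the opening at its end, in the units of the state.
- bot.get_obs(): the state, without advancing time (a new reading comes with each control period).
- bot.snapshot(name): name is "scene" or "side" or "wrist"; returns a dict with "image" (384x512x3 uint8, red, green, blue), "K" (3x3 intrinsics, pixels), "position" and "orientation" of the camera in the world; the wrist camera has in their place "mount" (4x4, takes a point from camera to tool coordinates, whose origin is the TCP and whose axes are the flange's). Camera axes: x right, y up, looking along -z (the intrinsics and any distortion apply to the point x, -y, -z); pixel columns grow to the right and rows downward; lengths in m; the calibration is good to about 2 mm. A picture is of the moment at which its call begins: read the wrist's pose just before it. There is no depth.
- bot.job_done(): hands the job in, once; it reports no verdict.
Trained networks look in a picture, given as the dict that the camera call returned (one of the last four; its "shot" number tells which), for a name from the list of things; names that differ only in an ending like _2 or _b are one class to them, and where a whole thing is asked for, a point or a joint stands for the part that bears it (a point fixed in the world has none). Each returns a list of dicts, best first, with "conf" (0 to 1); they miss things now and then, are a little off and sometimes report something else, mostly with a low value. They report only what shows in the picture. A call takes as long as a camera call.
- bot.search_frame(picture, thing): "location" ([x, y, z] in m, in world coordinates, good to about 4 mm: the middle of the surface that is visible of it).
The state is a dict: "time": time; "joint_pos": joint angles; "joint_velocities": joint speeds; "joint_torque": joint torques, N m; "tool_pos": TCP position; "tcp_rot": TCP orientation; "force": force on the tool from outside, world axes, zero at the start; "ft_torque": the same for the moment, N m; "grip_width": finger opening in m.
Only numpy, scipy, OpenCV 4.12 (cv2) and the standard library are available. Lean on these libraries where they do the work, as an engineer would, in place of code of your own. Each camera call takes 0.05 s, during which the arm holds its last target.

## Working session

There is one attempt and no reset: what is moved stays moved. The work goes in short steps, Python scripts to look and compute and a tool call to move; the robot and the scene stay as the last step left them, time stands still between calls to the robot, and variables do not carry over. Pictures are saved under pics/ and viewed, and the job is handed in when it is done.

Besides the shell and the picture viewer there is one more tool, called after "Call:" as a command line: name --argument value ..., lists and objects as JSON in quotes. step_arm: Moves the arm, as the interface text tells. Its arguments: {"type":"object","properties":{"rotation":{"type":"array","items":{"type":"array","items":{"type":"number"}}},"xyz":{"type":"array","items":{"type":"array","items":{"type":"number"}}},"gripper":{"type":"array","items":{"type":"number"}},"force":{"type":"number"}},"required":["rotation","xyz","gripper"]}

```bash
mkdir -p pics; ls
python3 - <<'E'
from workcell import bot
import cv2
o=bot.get_obs();print(o, bot.tip_extent)
for n in ["scene","side"]:
    p=bot.snapshot(n);cv2.imwrite(f"pics/{n}0.png",p["image"][:,:,::-1]);print(n,p["K"],p["position"],p["orientation"])
    for t in ["susan","disc","open_box","post2","tray","dispenser","slot","bar","saucecup","mill","oil","jar","bowl","spatula","mug"]:
        try:
            r=bot.search_frame(p,t);print(t,[(round(d["conf"],2),[round(float(x),3) for x in d["location"]]) for d in r[:4]])
        except Exception as e: print(t,e)
E
```

```text
pics
{'time': 0.0, 'joint_pos': array([-1.24726285e+01,  5.99936017e+00,  5.52566368e+00,  8.96051286e+01,
        5.61723988e-04,  7.75280019e+01]), 'joint_velocities': array([ 0.06095431,  0.05636576, -0.03676591,  0.04260938,  0.06538811,
       -0.00825967]), 'joint_torque': array([ 7.03431251e-04, -5.56934094e+01,  5.03644359e+01,  1.70058967e-02,
       -2.22691165e-04, -8.28643181e-07]), 'tool_pos': array([5.99651829e-01, 9.65521413e-05, 2.28601351e-01]), 'tcp_rot': array([[ 1.12147844e-05,  9.99999101e-01, -1.34117103e-03],
       [ 9.99999953e-01, -1.08034575e-05,  3.06699238e-04],
       [ 3.06684473e-04, -1.34117440e-03, -9.99999054e-01]]), 'force': array([ 0.15779057,  0.47884054, -1.00580113]), 'ft_torque': array([-0.05899677, -0.04789136,  0.01726596]), 'grip_width': 0.08562758235492329} 0.019
scene [[362.97471296   0.         252.79905822]
 [  0.         362.97471296 191.48037691]
 [  0.           0.           1.        ]] [ 1.05515939 -0.53322936  1.15174559] [[ 0.73239928 -0.56601157  0.37844709]
 [ 0.6806977   0.59598678 -0.42596996]
 [ 0.01555446  0.56958815  0.821
[... 930 characters left out ...]
0.58514312  0.63597782]
 [-0.0075951   0.73887139  0.67380367]]
susan [(0.69, [0.589, -0.159, 0.064])]
disc [(0.58, [0.599, -0.156, 0.059]), (0.34, [0.597, 0.238, 0.071])]
open_box [(0.85, [0.593, -0.153, 0.06])]
post2 [(0.56, [0.597, -0.154, 0.059])]
tray [(0.56, [0.57, 0.262, 0.002])]
dispenser [(0.97, [0.597, 0.241, 0.074]), (0.42, [0.368, 0.586, 0.087])]
slot [(0.81, [0.595, 0.237, 0.071])]
bar []
saucecup [(0.84, [0.42, -0.019, 0.022]), (0.18, [0.589, -0.162, 0.063])]
mill [(0.64, [0.76, -0.002, 0.083])]
oil [(0.97, [0.518, 0.505, 0.122])]
jar [(0.63, [0.59, -0.159, 0.06])]
bowl [(0.69, [0.523, -0.539, 0.034])]
spatula []
mug [(0.83, [0.29, 0.422, 0.051]), (0.56, [0.595, 0.239, 0.075])]
```

View pics/scene0.png

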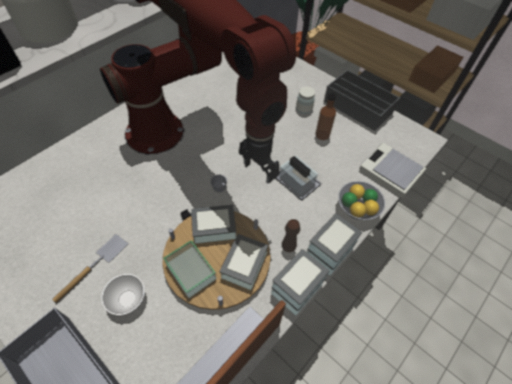

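View pics/side0.png

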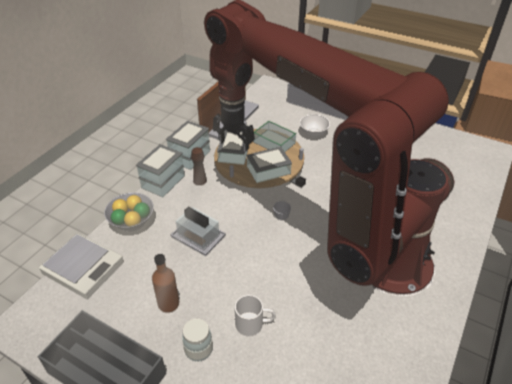

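The scene view shows the Susan, with the open green box near (190,268), the pointer near (186,214), posts at about (172,236), (221,301) and (270,240?), and the dispenser at (298,178). I'll enlarge both views to measure.

```bash
cat > h.py <<'E'
import numpy as np
C={"scene":(np.array([[362.97471296,0,252.79905822],[0,362.97471296,191.48037691],[0,0,1]]),np.array([1.05515939,-0.53322936,1.15174559]),np.array([[0.73239928,-0.56601157,0.37844709],[0.6806977,0.59598678,-0.42596996],[0.01555446,0.56958815,0.82178306]])),
"side":(np.array([[486.15275242,0,246.62588268],[0,486.15275242,184.12453351],[0,0,1]]),np.array([-0.09865823,1.09417821,1.25406385]),np.array([[-0.86417739,0.3341805,-0.37619255],[-0.50312995,-0.58514312,0.63597782],[-0.0075951,0.73887139,0.67380367]]))}
def ray(c,u,v):
    K,p,R=C[c];d=np.array([(u-K[0,2])/K[0,0],-(v-K[1,2])/K[1,1],-1]);return p,R@d
def onz(c,u,v,z):
    p,d=ray(c,u,v);return p+d*(z-p[2])/d[2]
def proj(c,P):
    K,p,R=C[c];q=R.T@(np.asarray(P)-p);return np.array([K[0,2]+K[0,0]*q[0]/-q[2],K[1,2]-K[1,1]*q[1]/-q[2]])
E
python3 - <<'E'
import cv2
a=cv2.imread("pics/scene0.png");cv2.imwrite("pics/s_sus.png",cv2.resize(a[190:320,150:285],None,fx=5.5,fy=4.6*5.5/4.6*0.83,interpolation=cv2.INTER_CUBIC))
cv2.imwrite("pics/s_dis.png",cv2.resize(a[135:210,235:335],None,fx=8,fy=8,interpolation=cv2.INTER_CUBIC))
a=cv2.imread("pics/side0.png");cv2.imwrite("pics/d_sus.png",cv2.resize(a[105:205,190:320],None,fx=6,fy=6,interpolation=cv2.INTER_CUBIC))
cv2.imwrite("pics/d_dis.png",cv2.resize(a[195:265,155:240],None,fx=8,fy=8,interpolation=cv2.INTER_CUBIC))
E
```

```text
(no output)
```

View pics/s_sus.png

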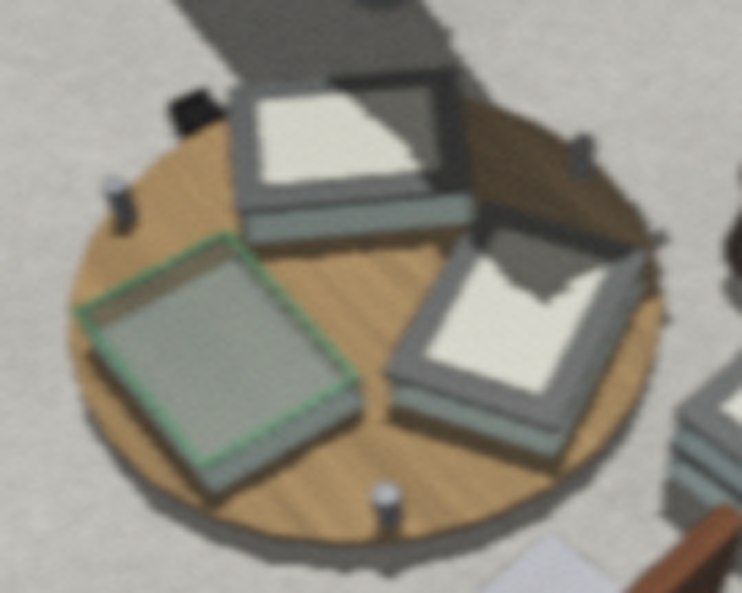

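View pics/s_dis.png

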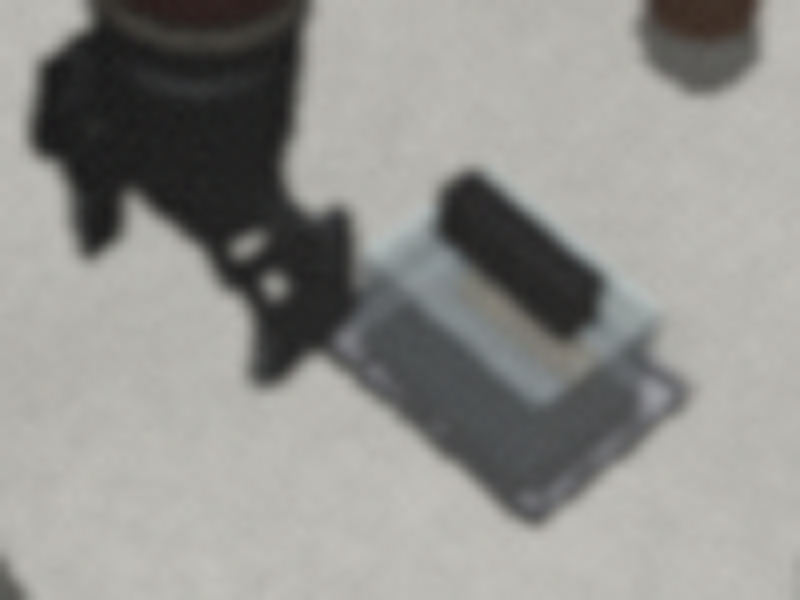

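View pics/d_sus.png

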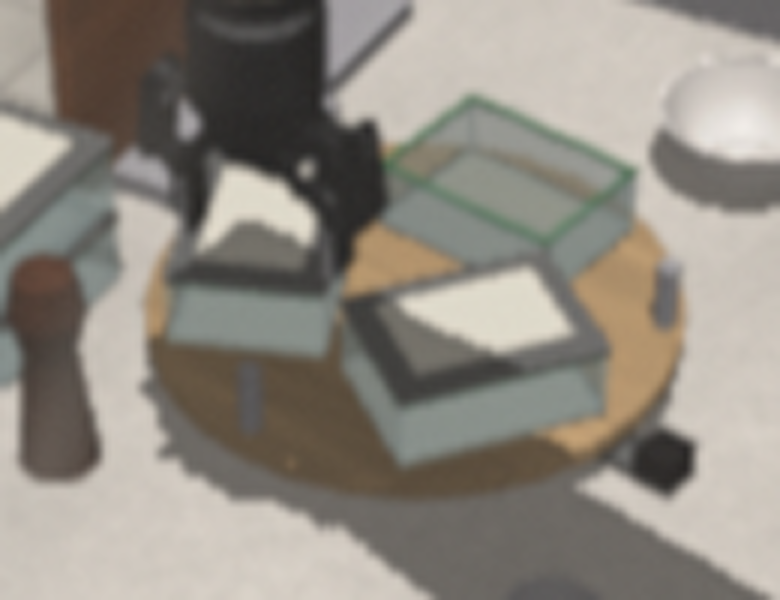

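View pics/d_dis.png

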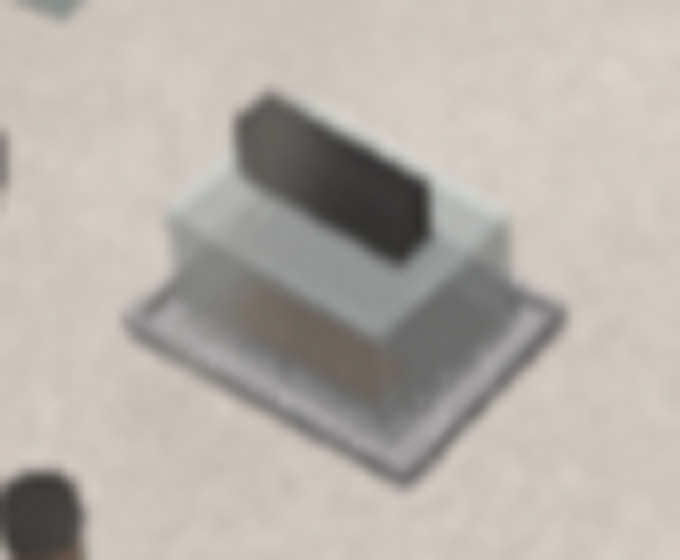

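Run:
```python
from h import *
S=lambda X,Y:(150+X/5.5,190+Y/4.565)
D=lambda X,Y:(190+X/6,105+Y/6)
np.set_printoptions(precision=4,suppress=True)
for n,p in [("p1",(118,185)),("p2",(386,492)),("p3",(580,143))]: print(n,onz("scene",*S(*p),.09))
for p in [(668,265),(250,367)]: print("side post",onz("side",*D(*p),.09))
a=np.array([onz("scene",*S(*p),.092) for p in [(82,312),(228,238),(357,380),(205,462)]]);print(a,a.mean(0))
a=np.array([onz("side",*D(*p),.092) for p in [(475,97),(635,172),(548,240),(388,165)]]);print(a,a.mean(0))
print("pointer",onz("scene",*S(198,105),.03),onz("side",*D(663,445),.03))
S=lambda X,Y:(235+X/8,135+Y/8)
D=lambda X,Y:(155+X/8,195+Y/8)
# tray outer corners z=.014
a=np.array([onz("scene",*S(*p),.014) for p in [(325,345),(530,520),(690,392)]]);print("tray",a)
a=np.array([onz("side",*D(*p),.014) for p in [(125,320),(405,485),(568,315)]]);print("tray",a,)
print("box top side",*[onz("side",*D(*p),.074) for p in [(168,215),(380,333),(512,217)]])
print("handle top side",*[onz("side",*D(*p),.11) for p in [(238,120),(270,93),(430,180),(403,200)]])
```

```text
p1 [ 0.4783 -0.2826  0.09  ]
p2 [ 0.7565 -0.3292  0.09  ]
p3 [ 0.656  -0.0663  0.09  ]
side post [ 0.4688 -0.2818  0.09  ]
side post [ 0.6491 -0.0624  0.09  ]
[[ 0.5409 -0.3608  0.092 ]
 [ 0.559  -0.2662  0.092 ]
 [ 0.6906 -0.2875  0.092 ]
 [ 0.6715 -0.3827  0.092 ]] [ 0.6155 -0.3243  0.092 ]
[[ 0.6635 -0.3825  0.092 ]
 [ 0.5299 -0.3589  0.092 ]
 [ 0.5465 -0.2646  0.092 ]
 [ 0.6768 -0.2844  0.092 ]] [ 0.6042 -0.3226  0.092 ]
pointer [ 0.4283 -0.1865  0.03  ] [ 0.4221 -0.186   0.03  ]
tray [[0.5527 0.1648 0.014 ]
 [0.69   0.1535 0.014 ]
 [0.6999 0.2655 0.014 ]]
tray [[0.689  0.2739 0.014 ]
 [0.5357 0.2893 0.014 ]
 [0.527  0.1778 0.014 ]]
box top side [0.6704 0.2578 0.074 ] [0.5573 0.268  0.074 ] [0.5456 0.1877 0.074 ]
handle top side [0.6538 0.2254 0.11  ] [0.6514 0.2059 0.11  ] [0.566  0.2146 0.11  ] [0.5693 0.2293 0.11  ]
```

Run:
```python
from workcell import bot
import cv2
for n in ["scene","wrist"]:
    p=bot.snapshot(n);print({k:v for k,v in p.items() if k!="image"})
cv2.imwrite("pics/w0.png",p["image"][:,:,::-1])
```

```text
{'K': array([[362.97471296,   0.        , 252.79905822],
       [  0.        , 362.97471296, 191.48037691],
       [  0.        ,   0.        ,   1.        ]]), 'position': array([ 1.05515939, -0.53322936,  1.15174559]), 'orientation': array([[ 0.73239928, -0.56601157,  0.37844709],
       [ 0.6806977 ,  0.59598678, -0.42596996],
       [ 0.01555446,  0.56958815,  0.82178306]]), 'shot': 3}
{'K': array([[282.78241276,   0.        , 257.81178756],
       [  0.        , 282.78241276, 191.30282416],
       [  0.        ,   0.        ,   1.        ]]), 'mount': array([[-5.74711534e-04,  9.65236859e-01,  2.61376118e-01,
         6.61656060e-02],
       [ 9.99999265e-01,  2.75638631e-04,  1.18088273e-03,
        -7.07462276e-04],
       [ 1.06778619e-03,  2.61376605e-01, -9.65236308e-01,
        -1.43439898e-01],
       [ 0.00000000e+00,  0.00000000e+00,  0.00000000e+00,
         1.00000000e+00]]), 'shot': 4}
```

View pics/w0.png

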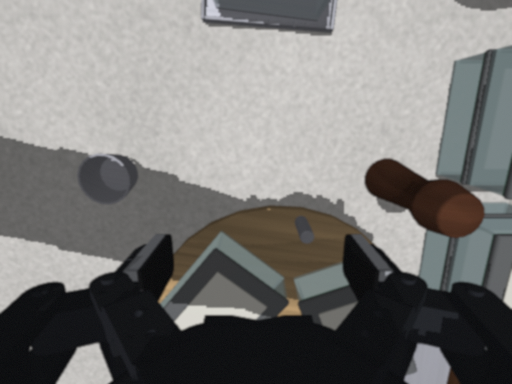

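The wrist view shows the sauce cup at (107,177), the mill at (430,200), the tray's edge at (270,15) and a post at (305,228). Next I'll move to look at post2 and the pointer, turning the jaws tangential on the way.

Call:
step_arm --rotation '[[0,0,-1],[0,0,-2],[0,0,-3],[0,0,-4],[0,0,-5],[0,0,-6],[0,0,-7],[0,0,-8],[0,0,-9],[0,0,-10]]' --xyz '[[-1,-0.3,0],[-2,-0.6,0],[-3,-0.9,0],[-4,-1.2,0],[-5,-1.5,0],[-6,-1.8,0],[-7,-2,0],[-8,-2.3,0],[-9,-2.6,0],[-10,-2.8,0]]' --gripper '[85,85,85,85,85,85,85,85,85,85]'

```text
time: 2.95
tool_pos: [0.5297, -0.2508, 0.2295]
tcp_rot: [[-0.984, -0.179, 0.0], [-0.179, 0.984, -0.0], [-0.0, -0.0, -1.0]]
force: [0.5, -0.4, 0.4]
grip_width: 0.0853
```

Call:
step_arm --rotation '[[0,0,-1.1],[0,0,-1.1],[0,0,-1.1],[0,0,-1.1]]' --xyz '[[0,0,0],[0,0,0],[0,0,0],[0,0,0]]' --gripper '[36,36,36,36]'

```text
time: 3.45
tool_pos: [0.5302, -0.2497, 0.2295]
tcp_rot: [[-0.934, -0.357, 0.0], [-0.357, 0.934, -0.0], [-0.0, -0.0, -1.0]]
force: [-0.2, 0.4, 0.2]
grip_width: 0.0358
```

```bash
cat >> h.py <<'E'
def wset(o,p):
    M=p["mount"];T=np.eye(4);T[:3,:3]=o["tcp_rot"];T[:3,3]=o["tool_pos"];W=T@M
    C["wrist"]=(p["K"],W[:3,3],W[:3,:3])
def shot(n):
    from workcell import bot
    import cv2,pickle
    o=bot.get_obs();p=bot.snapshot("wrist");wset(o,p);pickle.dump(C,open("C.pkl","wb"))
    cv2.imwrite(f"pics/{n}.png",cv2.resize(p["image"][:,:,::-1],None,fx=1.5,fy=1.5,interpolation=cv2.INTER_CUBIC))
    np.set_printoptions(precision=4,suppress=True)
    print(o["time"],o["tool_pos"],o["tcp_rot"][:2,:2],o["force"],o["grip_width"],o["joint_pos"])
    return o,p
def load():
    import pickle;C.update(pickle.load(open("C.pkl","rb")))
E
python3 -c "
from h import *
shot('w1')"
```

```text
3.45 [ 0.5302 -0.2497  0.2295] [[-0.9342 -0.3567]
 [-0.3567  0.9342]] [-0.2298  0.4363  0.1556] 0.03581816964596321 [-37.9974   3.4915   2.9835  89.4811   0.0047 -58.8938]
```

View pics/w1.png

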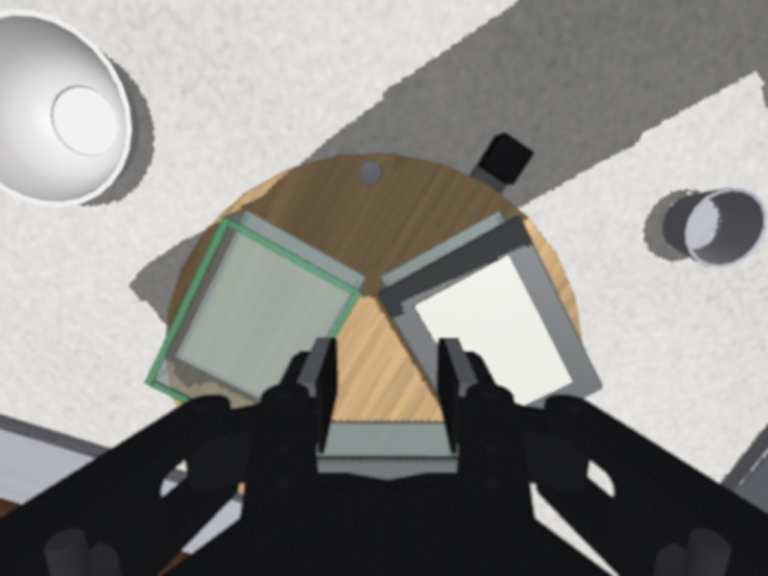

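Post2's top is at (370,172), the pointer's top at about (512,154), and the open box's rim corners at (228,220), (359,294) and (151,382), all in the enlarged picture.

Run:
```python
from h import *
load();np.set_printoptions(precision=4,suppress=True)
w=lambda u,v,z:onz("wrist",u/1.5,v/1.5,z)
p=w(370,171,.09);q=w(512,156,.03);print("post",p,"ptr",q)
r=[w(226,219,.092),w(359,294,.092),w(151,382,.092)];print(*r)
print("box centre by diag",(r[1]+r[2])/2, np.linalg.norm(r[0]-r[1]),np.linalg.norm(r[0]-r[2]))
c=(r[1]+r[2])/2; x=(r[1]-r[0]);x/=np.linalg.norm(x)
print("axis",c+0.1*x, "box dir",np.degrees(np.arctan2(-x[1],-x[0]))%360)
# disc edge circle fit z=.04
e=np.array([w(*t,.04) for t in [(290,172),(335,157),(375,153),(420,156),(460,168),(560,250),(578,320)]])
from scipy.optimize import least_squares
s=least_squares(lambda a:np.hypot(e[:,0]-a[0],e[:,1]-a[1])-.18,[.62,-.22]);print("fit",s.x,s.fun)
```

```text
post [ 0.4707 -0.2834  0.09  ] ptr [ 0.4217 -0.187   0.03  ]
[ 0.5329 -0.3613  0.092 ] [ 0.55   -0.2621  0.092 ] [ 0.667  -0.3812  0.092 ]
box centre by diag [ 0.6085 -0.3217  0.092 ] 0.10063687504151407 0.135508817787688
axis [ 0.6255 -0.2231  0.092 ] box dir 260.21618709376094
fit [ 0.6264 -0.224 ] [-0.0024 -0.0007 -0.0001  0.0013  0.0015  0.0025 -0.004 ]
```

Call:
step_arm --rotation '[[0,0,0],[0,0,0],[0,0,0],[0,0,0],[0,0,0],[0,0,0],[0,0,0]]' --xyz '[[1.4,-0.2,0],[2.7,-0.4,0],[2.7,-0.4,2],[2.7,-0.4,4],[2.7,-0.4,5.5],[2.7,-0.4,6.3],[2.7,-0.4,6.3]]' --gripper '[36,36,36,36,36,36,36]'

```text
time: 4.38
tool_pos: [0.4702, -0.2829, 0.0712]
tcp_rot: [[-0.934, -0.358, -0.001], [-0.358, 0.934, 0.001], [0.001, 0.002, -1.0]]
force: [0.1, -0.0, 0.3]
grip_width: 0.0362
```

Call:
step_arm --rotation '[[0,0,0],[0,0,0]]' --xyz '[[0,0,0],[0,0,0]]' --gripper '[26,26]'

```text
time: 4.62
tool_pos: [0.4715, -0.2844, 0.0737]
tcp_rot: [[-0.934, -0.358, 0.002], [-0.358, 0.934, -0.002], [-0.001, -0.003, -1.0]]
force: [0.4, 0.2, 0.2]
grip_width: 0.0258
```

```bash
python3 -c "
from h import *
shot('w2')"
```

```text
4.625 [ 0.4715 -0.2844  0.0737] [[-0.9336 -0.3583]
 [-0.3583  0.9336]] [0.422  0.2092 0.1649] 0.025751022883650134 [-44.7097  -1.0523 -17.8705  73.0227   0.0039 -65.7048]
```

View pics/w2.png

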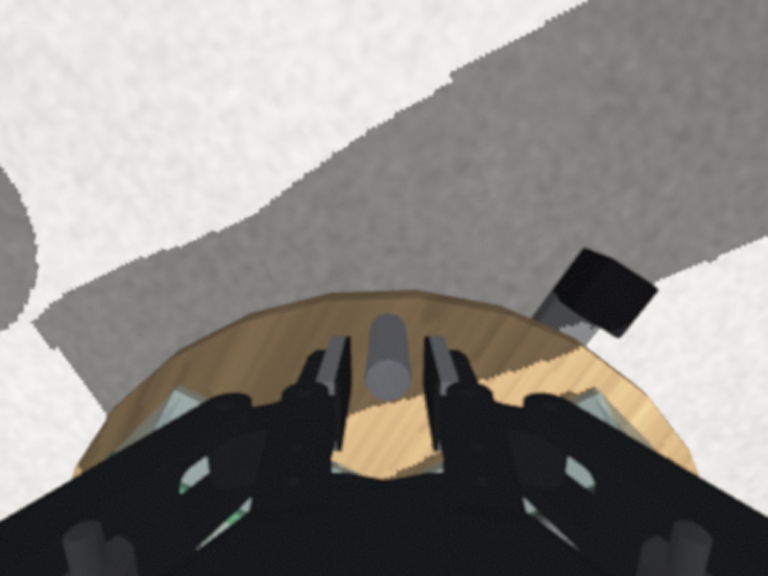

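The post stands centred between the open fingers, at (388,370). I'll turn the disc clockwise along the arc, 93° in total including slack.

Call:
step_arm --rotation '[[0,0,0.5],[0,0,1],[0,0,1.5],[0,0,2],[0,0,2.5],[0,0,3],[0,0,3.5],[0,0,4],[0,0,4.5],[0,0,5]]' --xyz '[[-0.025,0.575,0],[-0.1,1.146,0],[-0.225,1.708,0],[-0.398,2.257,0],[-0.618,2.789,0],[-0.884,3.3,0],[-1.194,3.786,0],[-1.544,4.242,0],[-1.933,4.667,0],[-2.358,5.056,0]]' --gripper '[26,26,26,26,26,26,26,26,26,26]'

```text
time: 5.92
tool_pos: [0.481, -0.1447, 0.073]
tcp_rot: [[-0.873, 0.488, 0.001], [0.488, 0.873, -0.002], [-0.002, -0.001, -1.0]]
force: [0.6, -2.3, 0.3]
grip_width: 0.0262
```

```bash
python3 -c "
from h import *
o,p=shot('w3')
d=o['tool_pos'][:2]-[.624,-.2245];print(np.hypot(*d),np.degrees(np.arctan2(d[1],d[0]))%360)"
```

```text
5.925 [ 0.481  -0.1447  0.073 ] [[-0.8731  0.4876]
 [ 0.4876  0.8731]] [ 0.6431 -2.3309  0.2849] 0.026242498378289143 [-31.665   -9.6464 -26.0389  73.498   -0.0478  -2.4807]
0.16381655014743884 150.83495876560863
```

View pics/w3.png

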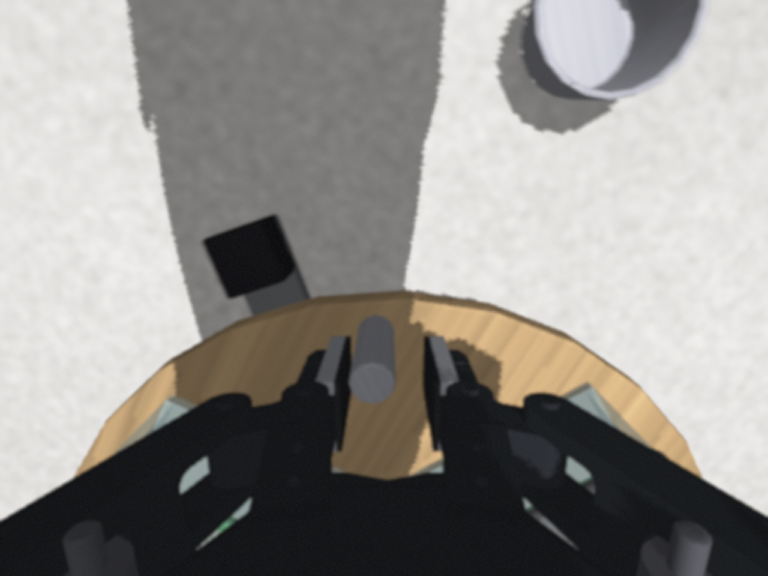

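Call:
step_arm --rotation '[[0,0,0.5],[0,0,1],[0,0,1.5],[0,0,2],[0,0,2.5],[0,0,3],[0,0,3.5],[0,0,3.9],[0,0,4.2],[0,0,4.3]]' --xyz '[[-0.025,0.575,0],[-0.1,1.146,0],[-0.225,1.708,0],[-0.398,2.257,0],[-0.618,2.789,0],[-0.884,3.3,0],[-1.194,3.786,0],[-1.471,4.153,0],[-1.695,4.416,0],[-1.773,4.501,0]]' --gripper '[26,26,26,26,26,26,26,26,26,26]'

```text
time: 7.22
tool_pos: [0.574, -0.0677, 0.0723]
tcp_rot: [[-0.31, 0.951, 0.0], [0.951, 0.31, -0.0], [-0.0, 0.0, -1.0]]
force: [-0.8, -1.0, 1.0]
grip_width: 0.0261
```

Call:
step_arm --rotation '[[0,0,0],[0,0,0]]' --xyz '[[0,0,0],[0,0,0]]' --gripper '[26,26]'

```text
time: 7.48
tool_pos: [0.5736, -0.0676, 0.072]
tcp_rot: [[-0.31, 0.951, 0.0], [0.951, 0.31, 0.0], [-0.0, 0.0, -1.0]]
force: [0.6, -0.7, 0.8]
grip_width: 0.026
```

```bash
python3 -c "
from h import *
import cv2
from workcell import bot
o,p=shot('w4')
d=o['tool_pos'][:2]-[.624,-.2245];print(np.hypot(*d),np.degrees(np.arctan2(d[1],d[0]))%360)
a=bot.snapshot('scene')['image'][:,:,::-1];cv2.imwrite('pics/s4.png',cv2.resize(a[180:320,140:300],None,fx=5,fy=4,interpolation=cv2.INTER_CUBIC))"
```

```text
7.475 [ 0.5736 -0.0676  0.072 ] [[-0.3098  0.9508]
 [ 0.9508  0.3098]] [ 0.5687 -0.718   0.7694] 0.025986225017849817 [-19.6962   3.8789 -13.0418  73.065    0.0066  52.2561]
0.1647798867882414 107.82450037497331
```

View pics/w4.png

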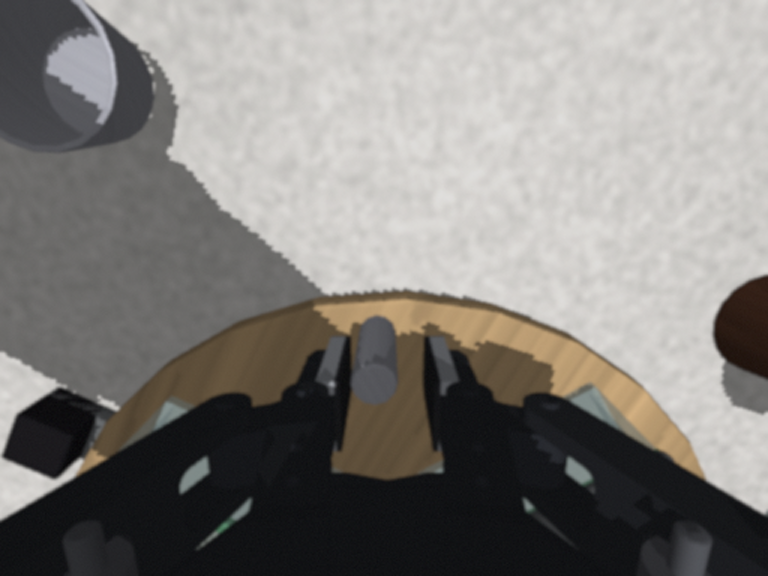

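View pics/s4.png

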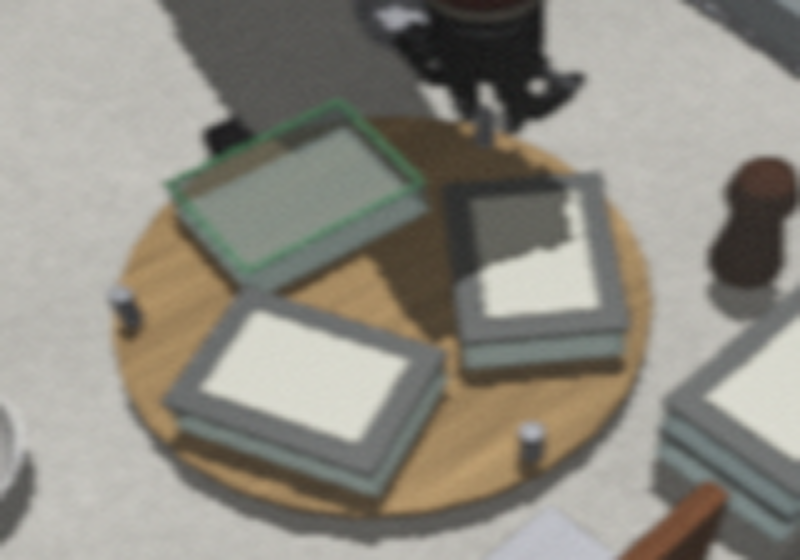

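The post sits at about 109°, where it should be. In the scene view the open box faces the pointer. I'll open the fingers, rise straight up, and go to look at the dispenser.

Call:
step_arm --rotation '[[0,0,0],[0,0,0],[0,0,0],[0,0,0],[0,0,0],[0,0,0],[0,0,0]]' --xyz '[[0,0,0],[0,0,0],[0,0,0],[0,0,-1],[0,0,-3],[0,0,-5],[0,0,-6.3]]' --gripper '[40,40,40,40,40,40,40]'

```text
time: 8.45
tool_pos: [0.5742, -0.0677, 0.2323]
tcp_rot: [[-0.309, 0.951, 0.003], [0.951, 0.309, -0.001], [-0.002, 0.002, -1.0]]
force: [0.1, -0.6, -0.6]
grip_width: 0.0403
```

Call:
step_arm --rotation '[[0,0,-0.8],[0,0,-1.6],[0,0,-2.4],[0,0,-3.2],[0,0,-4],[0,0,-4.8],[0,0,-5.6],[0,0,-6.2],[0,0,-6.65],[0,0,-6.65]]' --xyz '[[1.2,0.9,0],[2.3,1.8,0],[3.5,2.7,0],[4.7,3.6,0],[5.9,4.5,0],[7,5.3,0],[8.2,6.2,0],[9,6.8,0],[9.4,7.1,0],[9.4,7.1,0]]' --gripper '[60,60,60,60,60,60,60,60,60,60]'

```text
time: 9.7
tool_pos: [0.6698, 0.2117, 0.229]
tcp_rot: [[-0.995, 0.095, -0.0], [0.095, 0.995, -0.0], [0.0, -0.0, -1.0]]
force: [0.9, -0.6, -0.8]
grip_width: 0.0599
```

```bash
python3 -c "
from h import *
import cv2
from workcell import bot
o,p=shot('w5')
print(bot.search_frame(p,'dispenser'),bot.search_frame(p,'bar'))
a=bot.snapshot('scene')['image'][:,:,::-1];cv2.imwrite('pics/s5.png',cv2.resize(a[180:320,140:300],None,fx=5,fy=4,interpolation=cv2.INTER_CUBIC))"
```

```text
9.7 [0.6698 0.2117 0.229 ] [[-0.9955  0.0951]
 [ 0.0951  0.9955]] [ 0.8967 -0.5616 -0.7987] 0.05992567953425648 [ 6.9052 25.061  27.7441 92.7052  0.0002 12.3633]
[{'location': [0.6083, 0.2158, 0.0766], 'conf': 0.65}] []
```

View pics/w5.png

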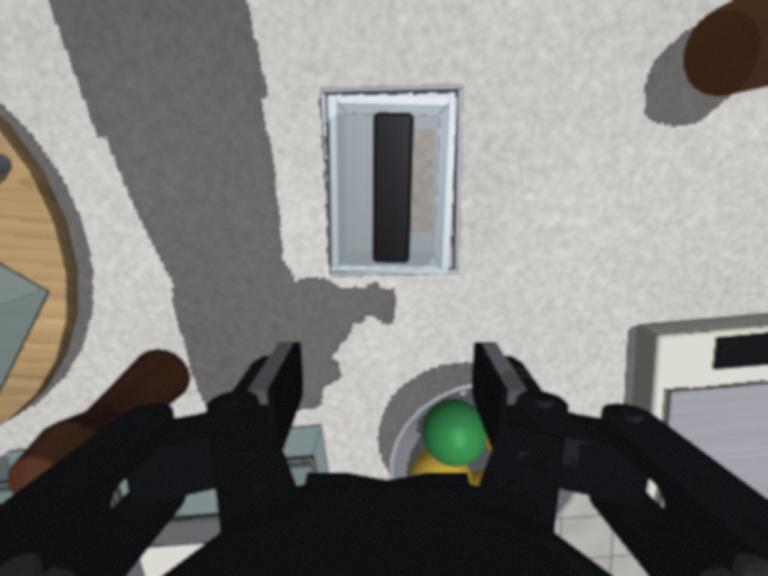

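View pics/s5.png

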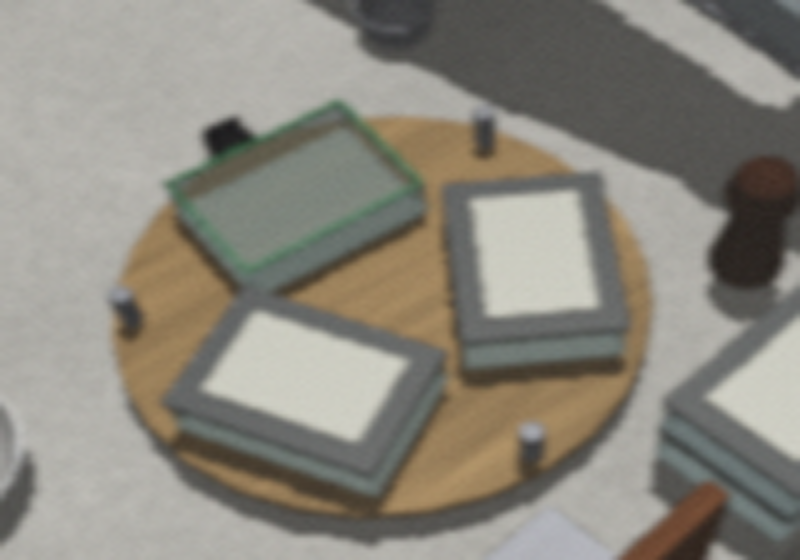

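The picture shows the handle spanning (374–412, 113–262) and the bar on the image-right side at (423,180). The box in the scene view is still aligned after release.

Run:
```python
from h import *
load();np.set_printoptions(precision=4,suppress=True)
w=lambda u,v,z:onz("wrist",u/1.5,v/1.5,z)
a=np.array([w(*t,.11) for t in [(375,113),(412,113),(374,262),(410,262)]]);print(a,a.mean(0))
v=a[:2].mean(0)-a[2:].mean(0);print(np.linalg.norm(v),np.degrees(np.arctan2(v[1],v[0])))
b=np.array([w(*t,.014) for t in [(322,88),(462,87),(331,272),(458,272)]]);print(b,b.mean(0))
c=a.mean(0);R=np.array([[-0.9955,0.0951],[0.0951,0.9955]])
print((c[:2]-[.6698,.2117])@R/.025)
```

```text
[[0.5696 0.2145 0.11  ]
 [0.5717 0.2357 0.11  ]
 [0.6567 0.2048 0.11  ]
 [0.6589 0.2274 0.11  ]] [0.6142 0.2206 0.11  ]
0.08765299426767231 174.1283749481313
[[0.5352 0.174  0.014 ]
 [0.545  0.2823 0.014 ]
 [0.6814 0.1619 0.014 ]
 [0.692  0.2715 0.014 ]] [0.6134 0.2224 0.014 ]
[2.2468 0.1439]
```

Call:
step_arm --rotation '[[0,0,0],[0,0,0],[0,0,0],[0,0,0],[0,0,0],[0,0,0],[0,0,0]]' --xyz '[[1.2,0.15,0],[2.2,0.15,0],[2.2,0.15,1.7],[2.2,0.15,3.4],[2.2,0.15,4.6],[2.2,0.15,5.2],[2.2,0.15,5.2]]' --gripper '[60,60,60,60,60,60,60]'

```text
time: 10.78
tool_pos: [0.615, 0.2195, 0.099]
tcp_rot: [[-0.995, 0.097, -0.001], [0.097, 0.995, -0.0], [0.001, -0.0, -1.0]]
force: [-0.1, 0.2, 0.3]
grip_width: 0.0597
```

Call:
step_arm --rotation '[[0,0,0],[0,0,0],[0,0,0],[0,0,0],[0,0,0]]' --xyz '[[0,0,0],[0,0,0],[0,0,0],[0,0,0],[0,0,0]]' --gripper '[0,0,0,0,0]' --force 60

```text
time: 11.4
tool_pos: [0.6166, 0.2198, 0.1013]
tcp_rot: [[-0.995, 0.096, 0.003], [0.096, 0.995, -0.0], [-0.003, 0.0, -1.0]]
force: [-0.8, -1.6, 6.6]
grip_width: 0.0217
```

```bash
python3 -c "
from h import *
shot('w6')"
```

```text
11.4 [0.6166 0.2198 0.1013] [[-0.9954  0.0961]
 [ 0.0961  0.9954]] [-0.8401 -1.6071  6.5612] 0.02169885150335753 [ 8.2164 16.0436  3.5063 77.3009 -0.0271 13.7287]
```

View pics/w6.png

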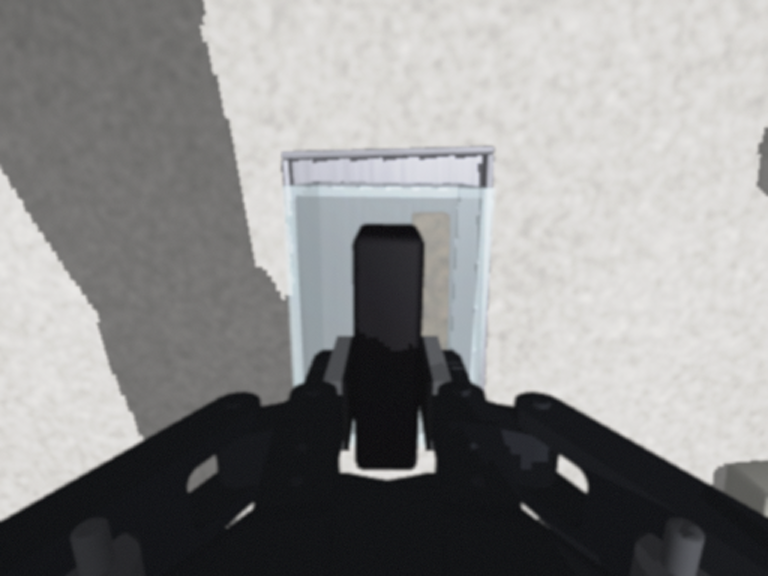

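Firm on the handle, with the bar visible beside it at (432,270). I'll lift gently.

Call:
step_arm --rotation '[[0,0,0],[0,0,0],[0,0,0],[0,0,0],[0,0,0],[0,0,0],[0,0,0],[0,0,0],[0,0,0],[0,0,0]]' --xyz '[[0,0,-0.1],[0,0,-0.3],[0,0,-0.8],[0,0,-1.5],[0,0,-2.3],[0,0,-3.2],[0,0,-4.1],[0,0,-4.9],[0,0,-5.4],[0,0,-5.6]]' --gripper '[0,0,0,0,0,0,0,0,0,0]'

```text
time: 12.7
tool_pos: [0.6158, 0.2199, 0.2407]
tcp_rot: [[-0.995, 0.096, 0.001], [0.096, 0.995, 0.0], [-0.001, 0.0, -1.0]]
force: [0.2, 1.1, -3.4]
grip_width: 0.0218
```

```bash
python3 -c "
from h import *
shot('w7')
import cv2
from workcell import bot
a=bot.snapshot('scene')['image'][:,:,::-1];cv2.imwrite('pics/s7.png',cv2.resize(a[80:240,190:350],None,fx=4,fy=3.6,interpolation=cv2.INTER_CUBIC))"
```

```text
12.7 [0.6158 0.2199 0.2407] [[-0.9954  0.0958]
 [ 0.0958  0.9954]] [ 0.159   1.074  -3.3633] 0.021816090010873587 [ 8.2239 15.7724 17.6926 91.8362 -0.0016 13.7228]
```

View pics/w7.png

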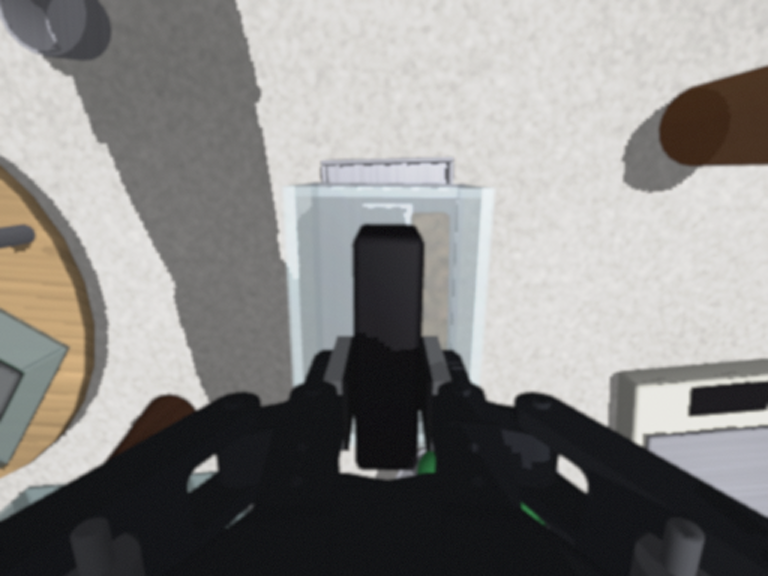

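View pics/s7.png

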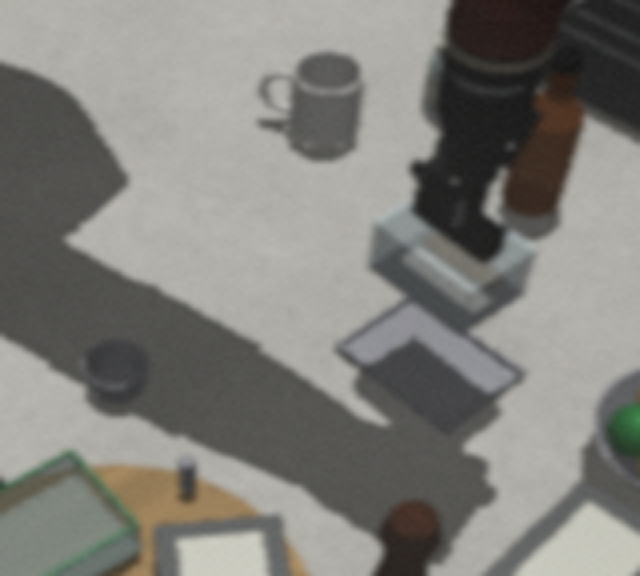

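The dispenser is clear of the tray with the bar inside. I'll carry it smoothly to the box, turning −95° so that the slot lies along the box's long side.

Call:
step_arm --rotation '[[0,0,0.12],[0,0,0.36],[0,0,0.71],[0,0,1.19],[0,0,1.78],[0,0,2.38],[0,0,2.97],[0,0,3.56],[0,0,4.16],[0,0,4.75]]' --xyz '[[0.02,-0.22,0],[0.07,-0.65,0],[0.15,-1.3,0],[0.24,-2.16,0],[0.37,-3.24,0],[0.49,-4.33,0],[0.61,-5.41,0],[0.73,-6.49,0],[0.85,-7.57,0],[0.98,-8.65,0]]' --gripper '[0,0,0,0,0,0,0,0,0,0]'

```text
time: 14.05
tool_pos: [0.5696, 0.0052, 0.2394]
tcp_rot: [[-0.597, 0.803, 0.0], [0.803, 0.597, -0.0], [-0.0, -0.0, -1.0]]
force: [-0.6, -0.0, -3.2]
grip_width: 0.0219
```

Call:
step_arm --rotation '[[0,0,0.59],[0,0,1.19],[0,0,1.78],[0,0,2.38],[0,0,2.97],[0,0,3.56],[0,0,4.04],[0,0,4.39],[0,0,4.63],[0,0,4.75]]' --xyz '[[-0.72,-0.82,0],[-1.43,-1.64,0],[-2.15,-2.46,0],[-2.86,-3.28,0],[-3.58,-4.1,0],[-4.29,-4.92,0],[-4.86,-5.58,0],[-5.29,-6.07,0],[-5.58,-6.4,0],[-5.72,-6.56,0]]' --gripper '[0,0,0,0,0,0,0,0,0,0]'

```text
time: 15.3
tool_pos: [0.5252, -0.2064, 0.2394]
tcp_rot: [[0.184, 0.983, 0.0], [0.983, -0.184, 0.0], [0.0, 0.0, -1.0]]
force: [-0.0, 0.2, -3.5]
grip_width: 0.0217
```

```bash
python3 -c "
from h import *
shot('w8')
import cv2
from workcell import bot
a=bot.snapshot('scene')['image'][:,:,::-1];cv2.imwrite('pics/s8.png',cv2.resize(a[120:310,130:290],None,fx=4,fy=3.1,interpolation=cv2.INTER_CUBIC))"
```

```text
15.3 [ 0.5252 -0.2064  0.2394] [[ 0.1839  0.9829]
 [ 0.9829 -0.1839]] [-0.0342  0.1765 -3.4959] 0.021743921880457005 [-34.7308  -0.1565   0.302   90.4581   0.0067  65.8682]
```

View pics/w8.png

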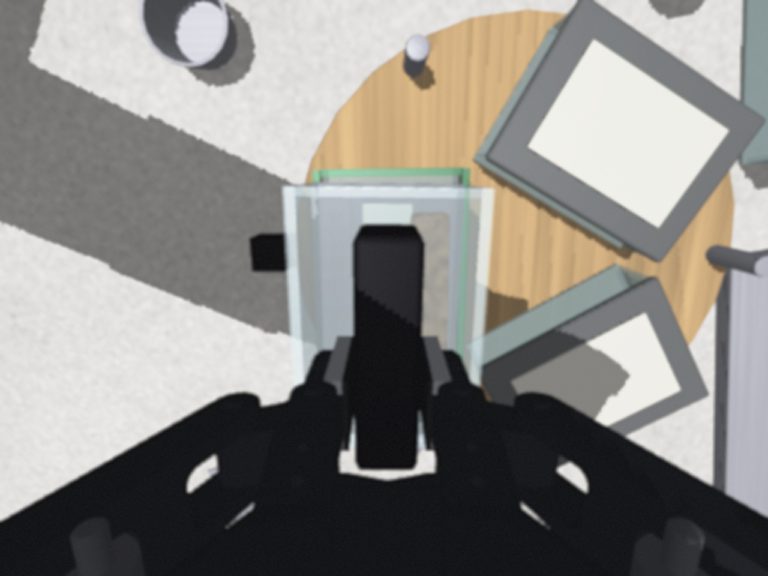

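View pics/s8.png

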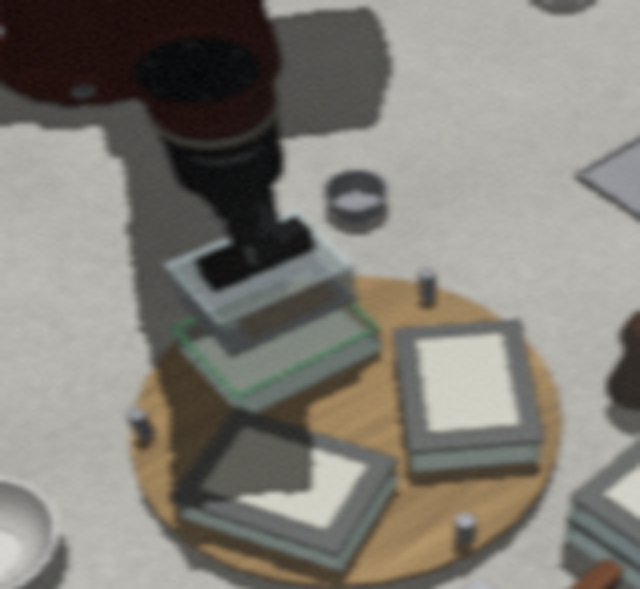

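The dispenser is centred over the box, whose green rim spans (313–470) around 391 against the dispenser's 388. The bar is on the +y tool side, away from the robot. I'll tilt 25° so it wants to slide toward the slot, then shake.

Call:
step_arm --rotation '[[-0.5,0,0],[-1,0,0],[-1.5,0,0],[-2,0,0],[-2.5,0,0],[-2.5,0,0],[-2.5,0,0],[-2.5,0,0],[-2.5,0,0],[-2.5,0,0]]' --xyz '[[0,-0.35,0.2],[0,-0.7,0.4],[0,-1,0.6],[0,-1.35,0.7],[0,-1.65,0.8],[0,-1.05,0.8],[0,-2.25,0.8],[0,-1.05,0.8],[0,-2.25,0.8],[0,-1.65,0.8]]' --gripper '[0,0,0,0,0,0,0,0,0,0]'

```text
time: 16.65
tool_pos: [0.484, -0.1976, 0.2196]
tcp_rot: [[0.182, 0.891, 0.415], [0.983, -0.165, -0.077], [-0.0, 0.422, -0.906]]
force: [0.9, -0.2, -3.5]
grip_width: 0.0215
```

```bash
python3 -c "
from h import *
shot('w9')
import cv2
from workcell import bot
a=bot.snapshot('scene')['image'][:,:,::-1];cv2.imwrite('pics/s9.png',cv2.resize(a[120:310,130:290],None,fx=4,fy=3.1,interpolation=cv2.INTER_CUBIC))"
```

```text
16.65 [ 0.484  -0.1976  0.2196] [[ 0.1819  0.8913]
 [ 0.9833 -0.1647]] [ 0.9082 -0.2092 -3.4831] 0.021470226698727682 [-45.011  -41.025  -37.9395  72.0747  13.8389  58.0417]
```

View pics/w9.png

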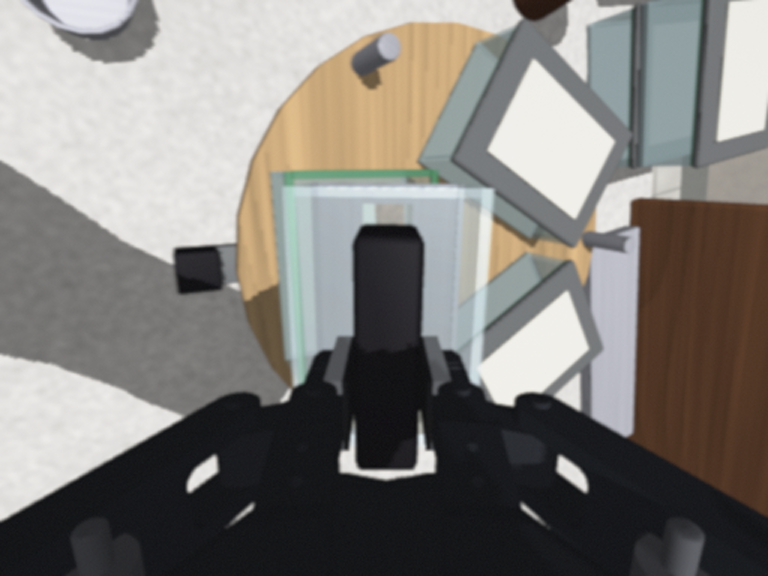

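View pics/s9.png

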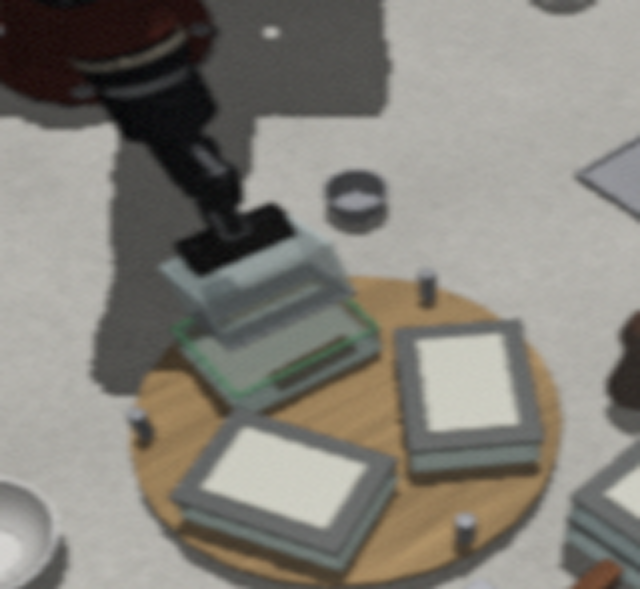

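```bash
python3 -c "
import cv2,numpy as np
from workcell import bot
S=bot.snapshot('scene');a=S['image'][:,:,::-1]
b=bot.snapshot('side')['image'][:,:,::-1]
for s in ('bar',):print(bot.search_frame(S,s))
A=cv2.resize(a[185:255,165:235],(400,400),interpolation=cv2.INTER_CUBIC);B=cv2.resize(b[95:185,215:305],(400,400),interpolation=cv2.INTER_CUBIC)
cv2.imwrite('pics/z9.png',np.hstack([A,B]))"
```

```text
[{'location': [0.6629, -0.2507, 0.0452], 'conf': 0.7}]
```

View pics/z9.png

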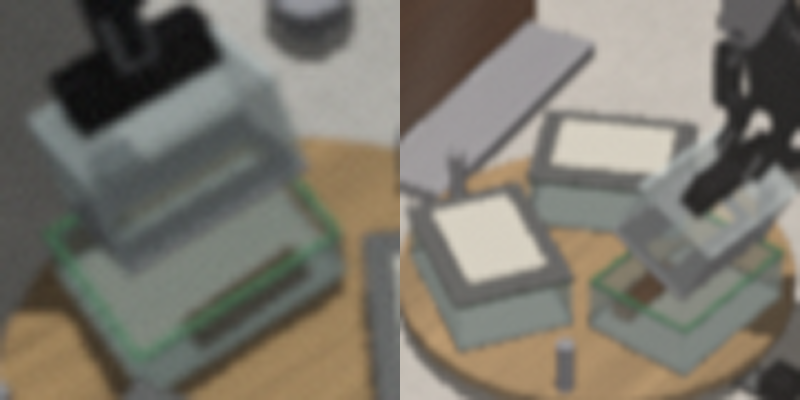

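The bar lies in the open box along its inner wall: in the left half at (250,295) and in the right half at (640,295). The dispenser is empty. I'll level it and carry it back.

Call:
step_arm --rotation '[[0.5,0,0],[1,0,0],[1.5,0,0],[2,0,0],[2.5,0,0],[2.5,0,0]]' --xyz '[[0,0.37,0],[0,0.73,0],[0,1.1,0],[0,1.46,0],[0,1.83,-0.03],[0,1.83,-0.03]]' --gripper '[0,0,0,0,0,0]'

```text
time: 17.65
tool_pos: [0.5261, -0.2059, 0.2376]
tcp_rot: [[0.181, 0.983, -0.003], [0.983, -0.181, 0.002], [0.002, -0.003, -1.0]]
force: [-0.0, 0.1, -3.1]
grip_width: 0.0216
```

```bash
python3 -c "
from h import *
shot('w10')"
```

```text
17.65 [ 0.5261 -0.2059  0.2376] [[ 0.1812  0.9834]
 [ 0.9834 -0.1812]] [-0.0232  0.0679 -3.0994] 0.02155617954663423 [-34.6424   0.1886   0.463   90.4724   0.0159  65.7973]
```

View pics/w10.png

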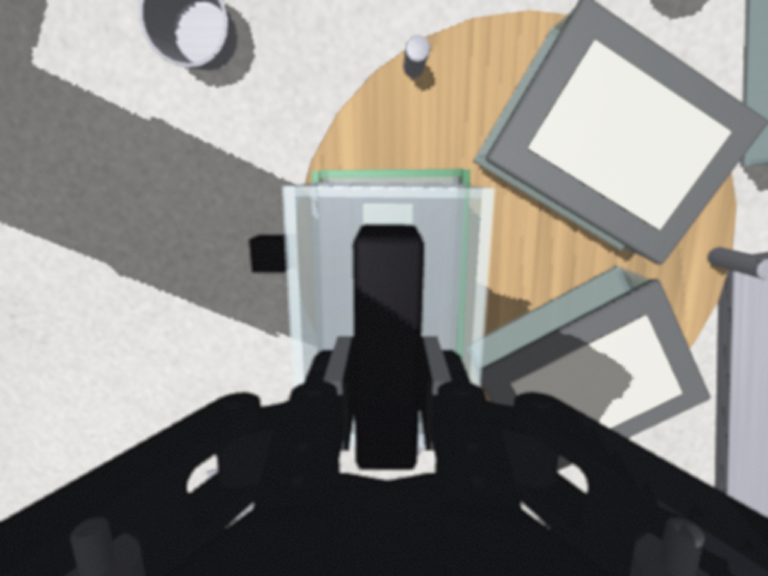

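The dispenser is level and empty, and the disc is still aligned. I'll return it to the tray.

Call:
step_arm --rotation '[[0,0,-0.3],[0,0,-0.8],[0,0,-1.4],[0,0,-2],[0,0,-2.6],[0,0,-3.2],[0,0,-3.7],[0,0,-4.2],[0,0,-4.6],[0,0,-4.75]]' --xyz '[[0.55,0,0],[1.5,0,0],[2.6,0.1,0],[3.7,0.1,0],[4.8,0.1,0],[5.9,0.2,0],[6.8,0.2,0],[7.7,0.2,0],[8.4,0.23,0],[8.7,0.23,0]]' --gripper '[0,0,0,0,0,0,0,0,0,0]'

```text
time: 18.95
tool_pos: [0.5701, 0.0084, 0.2405]
tcp_rot: [[-0.605, 0.796, 0.002], [0.796, 0.605, 0.0], [-0.001, 0.002, -1.0]]
force: [-0.1, 0.7, -2.8]
grip_width: 0.0214
```

Call:
step_arm --rotation '[[0,0,-0.59],[0,0,-1.19],[0,0,-1.78],[0,0,-2.38],[0,0,-2.97],[0,0,-3.56],[0,0,-4.04],[0,0,-4.39],[0,0,-4.75],[0,0,-4.75]]' --xyz '[[0.72,0.82,0],[1.43,1.64,0],[2.15,2.46,0],[2.86,3.28,0],[3.58,4.1,0],[4.29,4.92,0],[4.86,5.58,0],[5.29,6.07,0],[5.72,6.56,0],[5.72,6.56,0]]' --gripper '[0,0,0,0,0,0,0,0,0,0]'

```text
time: 20.2
tool_pos: [0.6154, 0.2204, 0.2396]
tcp_rot: [[-0.995, 0.095, 0.0], [0.095, 0.995, 0.0], [-0.0, 0.0, -1.0]]
force: [-0.1, -1.5, -3.0]
grip_width: 0.0221
```

```bash
python3 -c "
from h import *
o,p=shot('w11')
R=o['tcp_rot'][:2,:2]
print((np.array([.6158,.2199])-o['tool_pos'][:2])@R/.025)"
```

```text
20.2 [0.6154 0.2204 0.2396] [[-0.9955  0.095 ]
 [ 0.095   0.9955]] [-0.1363 -1.5288 -3.0195] 0.02211917147523868 [ 8.2655 15.7755 17.5823 91.7794  0.0017 13.7159]
[-0.019  -0.0168]
```

View pics/w11.png

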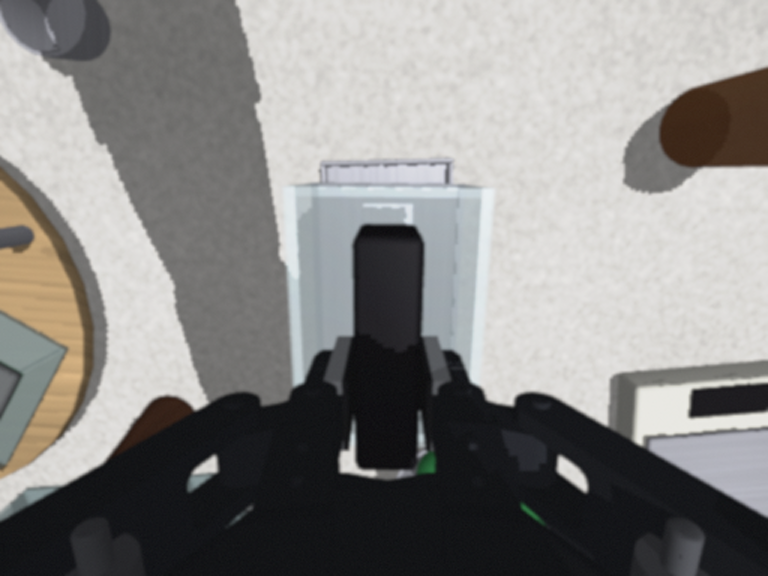

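Same pose as at the lift. I'll lower it.

Call:
step_arm --rotation '[[0,0,0],[0,0,0],[0,0,0],[0,0,0],[0,0,0],[0,0,0],[0,0,0],[0,0,0],[0,0,0]]' --xyz '[[0,0,0.5],[0,0,1.5],[0,0,2.7],[0,0,3.8],[0,0,4.6],[0,0,5.1],[0,0,5.3],[0,0,5.45],[0,0,5.45]]' --gripper '[0,0,0,0,0,0,0,0,0]'

```text
time: 21.38
tool_pos: [0.6158, 0.2199, 0.1037]
tcp_rot: [[-0.995, 0.096, 0.001], [0.096, 0.995, 0.0], [-0.001, 0.0, -1.0]]
force: [-0.3, 0.1, -2.9]
grip_width: 0.0221
```

Call:
step_arm --rotation '[[0,0,0],[0,0,0]]' --xyz '[[0,0,0.06],[0,0,0.06]]' --gripper '[0,0]'

```text
time: 21.62
tool_pos: [0.6157, 0.2198, 0.1019]
tcp_rot: [[-0.995, 0.096, 0.0], [0.096, 0.995, 0.0], [-0.0, 0.0, -1.0]]
force: [-0.4, -0.5, -3.4]
grip_width: 0.0219
```

Call:
step_arm --rotation '[[0,0,0],[0,0,0],[0,0,0]]' --xyz '[[0,0,0.06],[0,0,0.1],[0,0,0.1]]' --gripper '[0,0,0]'

```text
time: 22.0
tool_pos: [0.6158, 0.2197, 0.1013]
tcp_rot: [[-0.995, 0.096, 0.001], [0.096, 0.995, -0.0], [-0.001, -0.0, -1.0]]
force: [-6.7, -2.3, 10.9]
grip_width: 0.0218
```

It's seated, with 11 N upward at the same height as the original grasp. I'll release and retreat straight up.

Call:
step_arm --rotation '[[0,0,0],[0,0,0],[0,0,0],[0,0,0],[0,0,0],[0,0,0],[0,0,0],[0,0,0]]' --xyz '[[0,0,-0.05],[0,0,-0.05],[0,0,-0.05],[0,0,-0.05],[0,0,-0.8],[0,0,-2],[0,0,-3.5],[0,0,-5]]' --gripper '[55,55,55,55,55,55,55,55]'

```text
time: 23.0
tool_pos: [0.6156, 0.2198, 0.2269]
tcp_rot: [[-0.995, 0.096, 0.001], [0.096, 0.995, 0.0], [-0.001, 0.0, -1.0]]
force: [-0.2, 0.3, 0.2]
grip_width: 0.0547
```

Call:
step_arm --rotation '[[0,0,0],[0,0,0],[0,0,0],[0,0,0],[0,0,0]]' --xyz '[[-1,0,0],[-2,0,0],[-2.2,0,0],[-2.2,0,0],[-2.2,0,0]]' --gripper '[55,55,55,55,55]'

```text
time: 23.62
tool_pos: [0.6697, 0.2148, 0.2247]
tcp_rot: [[-0.995, 0.095, 0.0], [0.095, 0.995, 0.0], [-0.0, 0.0, -1.0]]
force: [0.2, 0.2, 0.6]
grip_width: 0.0549
```

```bash
python3 -c "
from h import *
o,p=shot('w12')
import cv2
from workcell import bot
S=bot.snapshot('scene');a=S['image'][:,:,::-1];print(bot.search_frame(S,'bar'))
T=bot.snapshot('side');b=T['image'][:,:,::-1];print(bot.search_frame(T,'bar'))
cv2.imwrite('pics/s12.png',cv2.resize(a[140:310,150:340],None,fx=4,fy=3.5,interpolation=cv2.INTER_CUBIC))
cv2.imwrite('pics/d12.png',cv2.resize(b[100:260,150:320],None,fx=4.5,fy=3.7,interpolation=cv2.INTER_CUBIC))"
```

```text
23.625 [0.6697 0.2148 0.2247] [[-0.9954  0.0955]
 [ 0.0955  0.9954]] [0.2393 0.2492 0.5538] 0.054903767445796274 [ 7.1643 25.072  27.3101 92.2285  0.0008 12.6436]
[]
[{'location': [0.5602, -0.2125, 0.0553], 'conf': 0.43}]
```

View pics/w12.png

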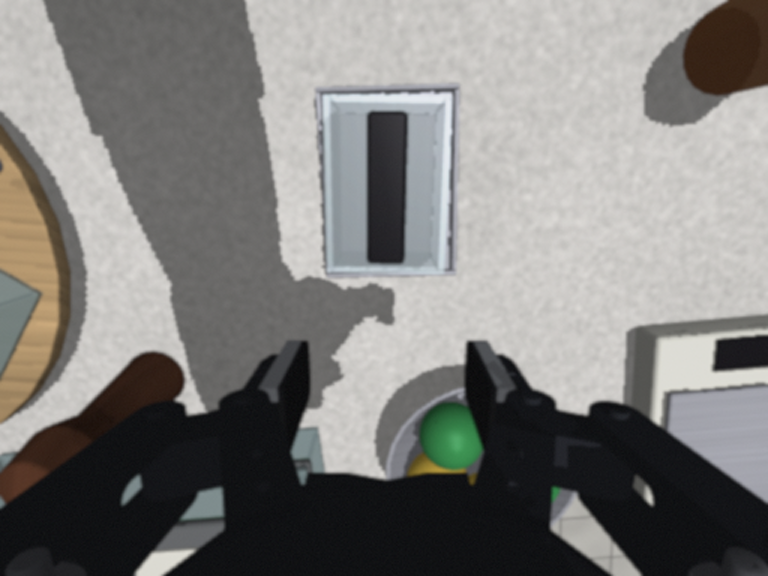

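View pics/s12.png

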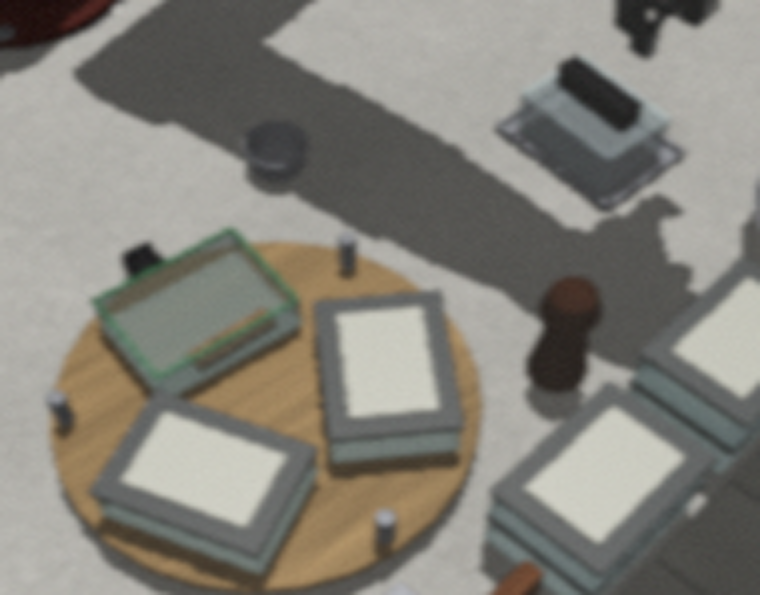

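View pics/d12.png

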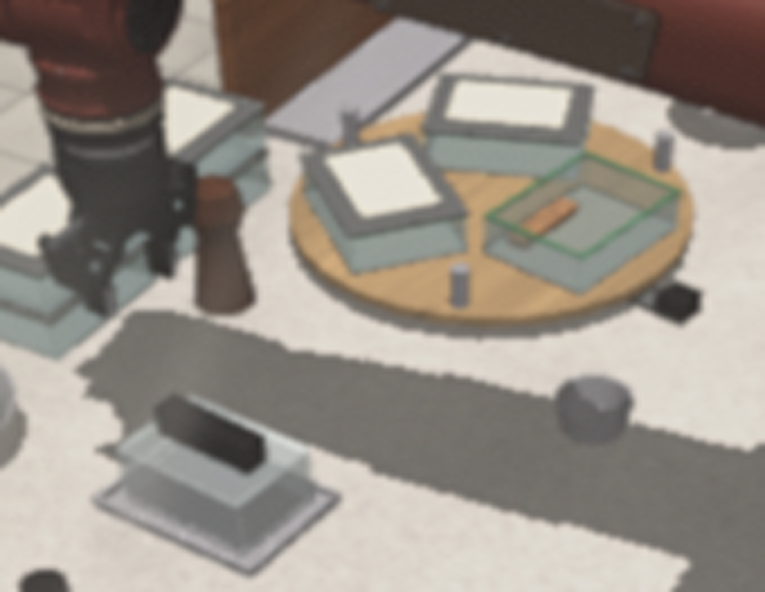

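The bar lies in the open box, about 35 mm from its centre toward the axis, which is inside the 50 mm limit. The box faces the pointer, the dispenser sits level within its tray, and the gripper is clear. I'll hand in.

```bash
python3 -c "
from workcell import bot
print(bot.job_done())"
```

```text
the job is handed in; nothing more can be done
None
```

The job is done and handed in at about 24 s of the 67 s allowed; no verdict was reported.

**What I did**
- **Lazy Susan:** I turned the disc about 91° clockwise by post2, with the fingers straddling the post, then let go.
- **Bar:** I carried the dispenser level to the open box. There I tilted it about 25° and shook it with 30 mm strokes until the bar dropped in.
- **Dispenser:** I set it back in its tray and backed the gripper away.

**Last checks**
- **Disc:** the open box faces the pointer, within about 1° by my measurement just before release. It still looked in line in the last pictures.
- **Bar:** the side camera's network put it at (0.560, -0.213), about 35 mm from the box centre toward the axis, inside the 50 mm limit. Both fixed views show it lying along the inner wall.
- **Dispenser:** it seated at the same gripper pose as when it was picked up, and looks flat in the tray in three views.
- **Bystanders:** none of those in view in the last pictures looked moved. I did not measure them at the end.

**Disagreements**
- On the first measurements the two fixed cameras differed by about 10 mm in x (more at the tray), so I used wrist-camera positions instead.
- In the last scene picture the network missed the bar, although it can be seen there.
- An earlier scene report put the bar about 0.1 m off, which did not match the picture, so I set it aside.

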